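# Fold the tool cupboard's bifold door open onto its hidden stop

## Robot

A 6-joint arm with a two-finger parallel gripper is mounted at the origin on the work surface. World frame = base frame: x ahead of the robot, y to its left, z up, the work surface at z = 0. Lengths are in m, angles in rad, forces in N, time in s.
With the tool pointing down it reaches from about 0.3 to 0.95 m from the base axis. Payload 3.1 kg.
Tool frame: the origin (TCP) lies at the very end of the fingers, on their centre line; the grasp point (between the pads) lies 19 mm behind it; z points along the fingers, y is the line along which they close (so a half turn about z gives the same grasp; the last joint's range is limited). The gripper opens to 85 mm and grips with 20 to 120 N. Pads are 22 mm wide; open, the fingers measure 114 mm over their backs; the gripper's body (76 mm by 85 mm) begins 54 mm behind the grasp point. The pads swing forward as they close: fully open they stand 13 mm farther back than shut.
Start: joints at [1.1, 0.308, 1.634, -0, 1.2, -0.07], TCP at [0.244, 0.575, 0.231] pointing down, gripper open.
Joint ranges: [-3.06, 3.06], [-0.79, 1.96], [0.05, 2.63], [-1.19, 4.34], [0.05, 2.64], [-2.94, 2.94]. Speed limits (rad/s): [2.79, 2.79, 3.14, 3.14, 3.14, 3.14].

## Interface

Orientations are given as a 3x3 rotation matrix whose columns are the frame's x, y, z axes.
In Python, from bench import r, optics, nets gives the robot as it stands. The module is installed in compiled form; this text tells all that it offers.
- The arm moves only by the tool drive_tool, never from a script. Its arguments are lists of equal length, an entry for each row: "offset": the shift along the tool's x, y, z in cm, a list of three; "rot": the turn, a rotation vector about the tool's x, y, z in degrees, a list of three. In form: {"offset": [[tx, ty, tz], ...], "rot": [[wx, wy, wz], ...]}. A call has exactly 8 rows; each row shifts and turns the commanded pose from where the row before left it, along the tool's axes as they then stand; what a row does not reach is not made up. A row lasts 1/10 s, in which the tool goes at most 50 mm and 8.59 degrees, less where a joint would pass 70% of its speed; a pose out of reach is approached as far as the arm can. A call is refused whole if a number of a shift passes 5 or a number of a turn 8.59, either way. A call with a gripper value outside its range is refused whole. "jaw" is the opening in per cent of the stroke, from 0 (shut) to 100 (fully open), set as the call begins (left out, the last holds). The fingers move at their own pace and stop on an object; "grip_force" is the grip in N (left out, the last holds). Time passes only in rows, so rows that do not move let the fingers close, or fill a call up. It gives the time, the measured TCP pose, the force, the opening and the grip force at its end, in the units of the state.
- r.read_state(): the state, without advancing time (a new reading comes with each control period).
- optics.get_image(name): name is "scene" or "side" or "wrist"; returns (picture, depth): 420x560x3 uint8, red, green, blue; 420x560 float32, m along the optical axis (not along the pixel's ray), 0 where there is no reading.
- optics.calibration(name): a dict with "intrinsics" (3x3 intrinsics, pixels), "k1" (the pictures are not rectified: a ray, as slopes to the right and down, at radius r is drawn at 1 + k1 r^2 times it, then the intrinsics apply), "rvec" (rotation vector, rad) and "tvec" (3), from world to camera coordinates, as OpenCV has them. Camera axes: x right, y down, z forward; pixel columns grow to the right and rows downward; lengths in m; the calibration is good to about 2 mm. A picture is of the moment at which its call begins: read the wrist's pose just before it. calibration takes no time and is no camera call; for the wrist camera it gives the pose at the moment of the call.
- r.sign_off(): hands the job in; it is judged then, once.
Trained networks look in the newest picture that a camera, given by its name, has taken for a name from the list of things; names that differ only in an ending like _2 or _b are one class to them, and where a whole thing is asked for, a point or a joint stands for the part that bears it (a point fixed in the world has none). Each returns a list of dicts, best first, with "confidence" (0 to 1); they miss things now and then, are a little off and sometimes report something else, mostly with a low value. They report only what shows in the picture. A call takes as long as a camera call.
- nets.look_for(camera, name): "uv" ([column, row] in pixels, amid what is visible of it).
- nets.silhouettes(camera, name): "pixels" (420x560 bool, what is visible of it) and "uv" ([column, row] in pixels, amid what is visible of it).
- nets.landmark_of(camera, name): "uv" ([column, row] in pixels: a listed point, or the origin of a listed thing).
The state is a dict: "t": time; "joints": joint angles; "dq": joint speeds; "joint_efforts": joint torques, N m; "eef_pos": TCP position; "tcp_rot": TCP orientation; "contact_force": force on the tool from outside, world axes, zero at the start; "ft_torque": the same for the moment, N m; "opening": finger opening in m; "gripper_force": force on a finger pad.
Only numpy, scipy, OpenCV 4.12 (cv2) and the standard library are available. Lean on these libraries where they do the work, as an engineer would, in place of code of your own. Each camera call takes 0.05 s, during which the arm holds its last target. There are 200 camera calls.

## Task

Pull the closed bifold door of the bench cupboard open by its bar handle, so that both panels fold along the track, until you feel its leading edge meet the stiff stop hidden in the track. Push the stop just a few millimetres, surely less than one centimetre, so that the door is snug against it, then let go and leave the door folded there. Leave the hammer, the tin and the neck rest alone.

Things in the scene. Friction and masses are not known exactly. Their poses are not given: they have to be found in the camera images.
- cupboard: Fixed plywood bench cupboard, 320 wide (y), 256 high, mm. Origin on the bench, under the middle of the 280 mm door opening, in the plane of the door hinges. +x points into the carcass (x 0 to 180), the door faces -x, +y points to the jamb hinge. Door: two equal panels 140 wide, 12 thick, z 15 to 200; inner faces at x = 0 when closed, the fold comes out to -x.
- overhang (a point): Middle of the lower front edge of the heavy top board (track housing, z 206 to 256 mm), 58 mm in front of the hinge plane; the board spans the full width and stands over the closed door. A hand coming straight down on the handle hits it; tilted 25 to 40 deg (fingers pointing down and into the cupboard, hand towards -x) it clears. Axes as the cupboard's.
- jamb (a point): Point on the jamb hinge line of the rear panel (cupboard x = 0, y = 140, z = 108 mm). With the rear panel at angle t (door) the fold line is at cupboard x = -140 sin t, y = 140 - 140 cos t (mm).
- edge (a point): Point on the lead panel's free (leading) edge, z = 108 mm; a pin above it runs in the track along x = 0. In the cupboard's frame y = 140 - 280 cos t (mm): -140 closed. The lead panel and its axes are turned by +t about z (counter-clockwise from above) against the cupboard.
- pull: Handle: upright round steel bar, 14 mm diameter, 94 long, on the lead panel, axis 60 off its outer face, 35 from the fold line; two thin legs to the panel, 28 above and 34 below its middle. Origin: its middle, 125 above the bench; z up, x to the panel; turns with the panel. In the cupboard's frame at angle t: x = -105 sin t - 72 cos t, y = 140 - 175 cos t - 72 sin t (mm).
- grip (a point): Best place to grip the bar: on its axis, 23 mm above its middle. Fingers closing along the cupboard's y can lead it all the way without turning the hand, as the round bar turns between them; gripped here a hand tilted about 30 deg also clears the panels' top edges.
- door (a joint): Angle t of the rear panel, rad: 0 closed, grows as it folds open, mechanical end 1.5; the lead panel folds with it. Light friction: a few newtons at the handle move it and it stays where it is left. Starts closed or slightly ajar (below 0.1).
- stop (a joint): How far the hidden stop has been pushed from its start, m: 0 untouched, range 0.025. Its place is not given: the leading edge meets it at a door angle somewhere from 1.05 to 1.36. It slides stiffly (about 6 N at the edge, felt as about 10 N more at the handle) and stays where pushed. It must end pushed by 1.5 to 13 mm.
- hammer: Bystander: small hammer with a wooden handle and steel head, about 240 mm long, lying on the bench in front of the cupboard, roughly along the cupboard's y. Origin under its middle.
- tin: Bystander: closed tin, 66 mm diameter, 110 mm high, standing beside the cupboard on its +y side. Origin at the middle of its underside.
- rest: Bystander: wooden guitar neck rest, 60 x 130 mm, 52 mm high, two cork-coloured humps with a gap between, beside the cupboard on its -y side. Origin at the middle of its underside.

How it is judged:
On the way, in this order (a step that is already met when the one before it is completed fails the run):
1. the door is being pulled open by its handle (fingers on the handle, door past 0.3 rad) (value of joint door above 0.3 rad and contact force between the fingers and pull above 0.3 N), for 0.05 s.
2. the leading edge has reached the hidden stop and moved it 1.5 mm (value of joint stop above 0.0015 m), for 0.1 s.
At the end, for the whole second after the job is handed in: The door is folded open past 1.0 rad and at rest, and the stop in the track has been pushed by its leading edge by at least 1.5 mm and less than 13 mm (value of joint door above 1 rad and value of joint stop between 0.0015 and 0.013 m and velocity of joint door between -0.05 and 0.05 rad/s); the robot touches nothing.
It fails at once if the stop is shoved along the track (more than 13 mm) (value of joint stop above 0.013 m).
It fails at once if a bystander is moved more than 20 mm (distance of any of hammer, tin, rest from where it was at the start of the episode above 0.02 m).
It also fails if it takes over 64 s, if anything falls off the work surface, if the arm or the gripper's body presses on something with over 40 N, if the wrist force passes 120 N, or if a joint passes its speed limit or range.

## Working session

There is one attempt and no reset: what is moved stays moved. The work goes in short steps, Python scripts to look and compute and a tool call to move; the robot and the scene stay as the last step left them, time stands still between calls to the robot, and variables do not carry over. Pictures are saved under pics/ and viewed, at most 10 in all, crops included, and the job is handed in when it is done.

Besides the shell and the picture viewer there is one more tool, called as name(argument=value, ...) on one line, values as JSON. drive_tool: Moves the arm, as the interface text tells. Its arguments: {"type":"object","properties":{"offset":{"type":"array","items":{"type":"array","items":{"type":"number"}}},"rot":{"type":"array","items":{"type":"array","items":{"type":"number"}}},"jaw":{"type":"number"},"grip_force":{"type":"number"}},"required":["offset","rot"]}

```bash
mkdir -p pics; cat > h.py <<'E'
import numpy as np, cv2
from bench import r, optics, nets
def cal(n):
    c=optics.calibration(n); R=cv2.Rodrigues(np.array(c["rvec"],float))[0]
    return np.array(c["intrinsics"],float),c["k1"],R,np.array(c["tvec"],float).ravel()
def rays(n,uv,c=None):
    K,k1,R,t=c or cal(n)
    p=cv2.undistortPoints(np.array(uv,float).reshape(-1,1,2),K,np.array([k1,0,0,0.]))[:,0]
    return np.c_[p,np.ones(len(p))],R,t
def pt(n,uv,d):
    x,R,t=rays(n,uv); return (x*np.reshape(d,(-1,1))-t)@R
def proj(n,P):
    K,k1,R,t=cal(n); return cv2.projectPoints(np.array(P,float).reshape(-1,3),cv2.Rodrigues(R)[0],t,K,np.array([k1,0,0,0.]))[0][:,0]
def tri(obs):
    A=np.zeros((3,3));b=np.zeros(3)
    for n,uv in obs:
        x,R,t=rays(n,uv); d=x[0]@R; d/=np.linalg.norm(d); o=-R.T@t
        M=np.eye(3)-np.outer(d,d);A+=M;b+=M@o
    p=np.linalg.solve(A,b); return p
E
python3 - <<'E'
from h import *
ims={n:optics.get_image(n) for n in("scene","side")}
cv2.imwrite("pics/a.png",np.hstack([cv2.resize(ims[n][0][...,::-1],None,fx=.71,fy=.71) for n in ims]))
for k in ["cupboard","overhang","jamb","edge","pull","grip","hammer","tin","rest"]:
    o=[]
    for n in ims:
        l=nets.landmark_of(n,k)
        if l:
            o.append((n,l[0]["uv"])); u,v=np.round(l[0]["uv"]).astype(int)
            d=ims[n][1][min(max(v,0),419),min(max(u,0),559)]
            print(k,n,np.round(l[0]["uv"],1),round(l[0]["confidence"],2),pt(n,l[0]["uv"],d).round(3) if d else None)
    if len(o)==2:
        p=tri(o); print("   tri",p.round(4),[(proj(n,p)[0]-uv).round(1) for n,uv in o])
s=r.read_state();print(s["t"],s["eef_pos"],s["tcp_rot"])
E
```

```text
cupboard scene [286.1 201.2] 0.89 [[0.594 0.004 0.255]]
cupboard side [288.3 221.5] 0.85 [[0.618 0.088 0.004]]
   tri [0.6224 0.0847 0.0047] [array([-1.7, -0.2]), array([2., 0.])]
overhang scene [264.4 181.9] 0.63 [[0.565 0.084 0.212]]
overhang side [267.3 161.8] 0.86 [[0.593 0.156 0.158]]
   tri [0.5657 0.0875 0.2033] [array([-0.1, -0. ]), array([0.2, 0. ])]
jamb side [256.8 166.1] 0.78 [[0.582 0.205 0.12 ]]
edge scene [310.8 227.1] 0.54 [[ 0.667 -0.018  0.01 ]]
edge side [327.  211.2] 0.64 [[0.696 0.025 0.057]]
   tri [ 0.6503 -0.0455  0.1232] [array([0.7, 0.1]), array([-0.9, -0. ])]
pull scene [267.4 209.9] 0.55 [[0.555 0.035 0.134]]
pull side [274.7 201. ] 0.66 [[0.559 0.036 0.126]]
   tri [0.5572 0.0367 0.1269] [array([0.7, 0.1]), array([-0.8, -0. ])]
grip scene [266.7 202.9] 0.5 [[0.556 0.043 0.169]]
grip side [273.6 192.1] 0.87 [[0.558 0.038 0.151]]
   tri [0.5608 0.0509 0.1422] [array([0.9, 0.1]), array([-1., -0.])]
hammer scene [198.5 230.9] 0.87 [[0.358 0.074 0.027]]
hammer side [197.4 257. ] 0.58 [[0.362 0.052 0.014]]
   tri [ 0.3605  0.0851 -0.0152] [array([ 2., -0.]), array([-2.4, -0. ])]
tin scene [206.8 143. ] 0.57 [[0.46  0.318 0.052]]
tin side [207.1 187.1] 0.6 [[0.465 0.319 0.016]]
   tri [0.4648 0.3419 0.0022] [array([1.7, 0.1]), array([-1.8, -0.1])]
rest scene [302.  308.9] 0.61 [[ 0.561 -0.23   0.027]]
rest side [327.7 320.1] 0.82 [[ 0.545 -0.247  0.029]]
   tri [ 0.5618 -0.2259 -0.0064] [array([-0.8, -0.2]), array([1. , 0.1])]
1.0 [0.24388247 0.57545037 0.23129607] [[-9.20747315e-01  3.90159430e-01  2.05575372e-05]
 [ 3.90159430e-01  9.20747315e-01 -1.81463316e-05]
 [-2.60082596e-05 -8.68746913e-06 -1.00000000e+00]]
```

View pics/a.png

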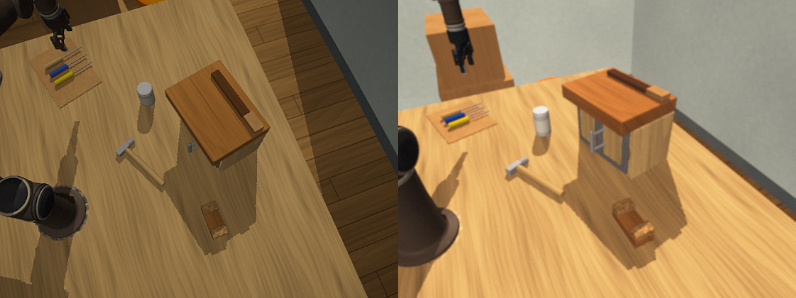

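```bash
python3 - <<'E'
from h import *
# cupboard yaw from top board: points on plane z~0.256
P=[]
for n in("scene","side"):
    im,d=optics.get_image(n)
    v,u=np.mgrid[0:420,0:560]; m=(d>0)
    q=pt(n,np.c_[u[m],v[m]],d[m])
    s=(abs(q[:,2]-.256)<.005)&(abs(q[:,0]-.65)<.25)&(abs(q[:,1]-.08)<.3)
    P=q[s]; 
    rc=cv2.minAreaRect(P[:,:2].astype(np.float32)*1000); print(n,len(P),rc,np.median(P[:,2]))
    print(cv2.boxPoints(rc).round(0).tolist())
    # bar: points near
    b=(np.hypot(q[:,0]-.557,q[:,1]-.037)<.03)&(q[:,2]>.08)&(q[:,2]<.18)
    print("bar",len(q[b]),np.median(q[b],0).round(4)) 
    for zz in (.09,.11,.13,.15):
        c=b&(abs(q[:,2]-zz)<.01); print(zz,c.sum(),np.median(q[c],0).round(4))
    for k in("hammer",):
        l=nets.silhouettes(n,k)
        if l:
            mm=l[0]["pixels"]&m; g=q[mm[m]]; g=g[g[:,2]>.004]; print(k,g.min(0).round(3),g.max(0).round(3),np.percentile(g[:,2],95))
E
```

```text
scene 9440 ((680.0463256835938, 110.45655822753906), (239.3794403076172, 322.00335693359375), 13.048978805541992) 0.25527042233799857
[[527.0, 240.0], [600.0, -73.0], [833.0, -19.0], [760.0, 294.0]]
bar 128 [0.5601 0.0416 0.1454]
0.09 36 [0.5699 0.0443 0.0938]
0.11 12 [0.5539 0.0381 0.1103]
0.13 11 [0.5516 0.0377 0.1278]
0.15 45 [0.5678 0.0443 0.1545]
hammer [ 0.278 -0.033  0.005] [0.423 0.194 0.031] 0.02829850238888913
side 5422 ((681.1466064453125, 108.98870849609375), (239.31753540039062, 320.7008361816406), 13.134199142456055) 0.25603075981306406
[[528.0, 238.0], [601.0, -74.0], [834.0, -20.0], [761.0, 292.0]]
bar 255 [0.5571 0.0391 0.1339]
0.09 61 [0.5626 0.0408 0.0944]
0.11 40 [0.5558 0.0382 0.1095]
0.13 37 [0.5541 0.0384 0.1295]
0.15 76 [0.5604 0.0406 0.1536]
hammer [ 0.274 -0.037  0.005] [0.426 0.195 0.03 ] 0.027624457429492075
```

The overview shows the bar handle at about (190,147) in the left picture, on the door face. The hammer lies in front of the cupboard at (140,163), the tin is at (145,93) and the rest at (213,220). The cupboard yaw is about 13.1° and its origin about (0.621, 0.095).

```bash
cat >> h.py <<'E'
from scipy.spatial.transform import Rotation as Ro
yaw=np.radians(13.1); cx=np.array([np.cos(yaw),np.sin(yaw),0]); cy=np.array([-np.sin(yaw),np.cos(yaw),0]); Z=np.array([0,0,1.])
O=np.array([.6205,.0955,0])
T=np.radians(33); zt=np.sin(T)*cx-np.cos(T)*Z; RT=np.c_[np.cross(cy,zt),cy,zt]
def pull(t,dz=.148): return O+cx*(-.105*np.sin(t)-.072*np.cos(t))+cy*(.140-.175*np.cos(t)-.072*np.sin(t))+Z*dz
def plan(p,R=RT):
    s=r.read_state(); R0=np.array(s["tcp_rot"]); 
    rv=np.degrees(Ro.from_matrix(R0.T@R).as_rotvec()); d=np.array(p)-s["eef_pos"]
    print("t",round(s["t"],2),"rot",rv.round(2),"off cm (target frame)",(R.T@d*100).round(2),"(cur frame)",(R0.T@d*100).round(2),"F",np.round(s["contact_force"],1),"eef",np.round(s["eef_pos"],4))
E
python3 - <<'E'
from h import *
for t in(0,.05,.1):print(pull(t).round(4))
g=np.array([.556,.041,.148]); plan(g+zt*(.019-.14))
E
```

```text
[0.5583 0.0451 0.148 ]
[0.554  0.0406 0.148 ]
[0.5499 0.0366 0.148 ]
t 1.2 rot [-10.38 -31.89 -35.05] off cm (target frame) [-10.8  -59.13   4.84] (cur frame) [-44.26 -40.91  -1.82] F [0.2 1.  0.3] eef [0.2439 0.5755 0.2313]
```

drive_tool(offset=[[0,0,0],[0,0,0],[0,0,0],[0,0,0],[0,0,0],[0,0,0],[0,0,0],[0,0,0]], rot=[[-1.3,-4,-4.4],[-1.3,-4,-4.4],[-1.3,-4,-4.4],[-1.3,-4,-4.4],[-1.3,-4,-4.4],[-1.3,-4,-4.4],[-1.3,-4,-4.4],[-1.3,-4,-4.4]], jaw=60)

```text
t: 2.0
eef_pos: [0.2436, 0.5759, 0.2317]
tcp_rot: [[-0.813, -0.233, 0.534], [-0.195, 0.973, 0.127], [-0.549, -0.001, -0.836]]
contact_force: [0.7, -1.5, 0.6]
opening: 0.0513
gripper_force: 0.0
```

drive_tool(offset=[[-0.7,-3.7,0.3],[-0.7,-3.7,0.3],[-0.7,-3.7,0.3],[-0.7,-3.7,0.3],[-0.7,-3.7,0.3],[-0.7,-3.7,0.3],[-0.7,-3.7,0.3],[-0.7,-3.7,0.3]], rot=[[0,0,0],[0,0,0],[0,0,0],[0,0,0],[0,0,0],[0,0,0],[0,0,0],[0,0,0]])

```text
t: 2.8
eef_pos: [0.3704, 0.2999, 0.2425]
tcp_rot: [[-0.815, -0.23, 0.532], [-0.193, 0.973, 0.125], [-0.547, -0.001, -0.837]]
contact_force: [0.6, 0.6, 0.5]
opening: 0.051
gripper_force: 0.0
```

drive_tool(offset=[[-0.7,-3.7,0.3],[-0.7,-3.7,0.3],[-0.7,-3.7,0.3],[-0.7,-3.7,0.3],[-0.7,-3.7,0.3],[-0.7,-3.7,0.3],[-0.7,-3.7,0.3],[0,0,0]], rot=[[0,0,0],[0,0,0],[0,0,0],[0,0,0],[0,0,0],[0,0,0],[0,0,0],[0,0,0]])

```text
t: 3.6
eef_pos: [0.483, 0.0564, 0.2532]
tcp_rot: [[-0.815, -0.221, 0.536], [-0.186, 0.975, 0.119], [-0.549, -0.003, -0.836]]
contact_force: [-0.1, -0.2, -0.2]
opening: 0.0514
gripper_force: 0.0
```

```bash
python3 - <<'E'
from h import *
g=np.array([.556,.041,.148]); plan(g+zt*(.019-.14))
im,d=optics.get_image("wrist"); im=im.copy()
for k in("grip","pull"):
    l=nets.landmark_of("wrist",k)
    if l: print(k,l[0]["uv"],l[0]["confidence"])
l=nets.silhouettes("wrist","pull")
m=l[0]["pixels"]&(d>0); v,u=np.nonzero(m); q=pt("wrist",np.c_[u,v],d[m])
for z in np.arange(.08,.18,.01):
    c=abs(q[:,2]-z)<.005; 
    if c.sum(): print(z.round(2),c.sum(),np.median(q[c],0).round(4),q[c].min(0).round(4),q[c].max(0).round(4))
pr=proj("wrist",[pull(.05)]);print(pr); cv2.circle(im,tuple(int(a) for a in pr[0]),4,(255,0,0),1)
cv2.imwrite("pics/b.png",im[...,::-1]); print(r.read_state()["opening"])
E
```

```text
t 3.6 rot [-0.31  0.29 -0.2 ] off cm (target frame) [ 0.06 -3.15  0.4 ] (cur frame) [ 0.05 -3.15  0.42] F [-0.1 -0.2 -0.2] eef [0.483  0.0564 0.2532]
grip [244.3, 203.9] 0.66
pull [243.9, 179.1] 0.64
0.08 57 [0.5476 0.05   0.0829] [0.5457 0.0443 0.0794] [0.5522 0.0567 0.0849]
0.09 265 [0.5696 0.0605 0.0915] [0.5455 0.0441 0.0853] [0.6154 0.0713 0.095 ]
0.1 137 [0.5476 0.0504 0.0998] [0.546  0.0443 0.095 ] [0.5528 0.0579 0.105 ]
0.11 152 [0.5476 0.0503 0.1102] [0.5454 0.044  0.1051] [0.5524 0.0576 0.1149]
0.12 157 [0.5476 0.0501 0.12  ] [0.546  0.0441 0.1151] [0.5535 0.058  0.125 ]
0.13 166 [0.5478 0.0506 0.13  ] [0.5456 0.0441 0.125 ] [0.6116 0.0579 0.1347]
0.14 181 [0.5477 0.0501 0.1397] [0.5453 0.044  0.135 ] [0.5536 0.0574 0.145 ]
0.15 409 [0.5716 0.0566 0.1528] [0.5456 0.0439 0.145 ] [0.6088 0.0711 0.155 ]
0.16 327 [0.5492 0.0535 0.158 ] [0.5457 0.044  0.155 ] [0.6084 0.0684 0.165 ]
0.17 167 [0.5509 0.0508 0.1675] [0.5464 0.045  0.165 ] [0.5578 0.057  0.1703]
[[229.81696957 202.39773477]]
0.05121699526836495
```

View pics/b.png

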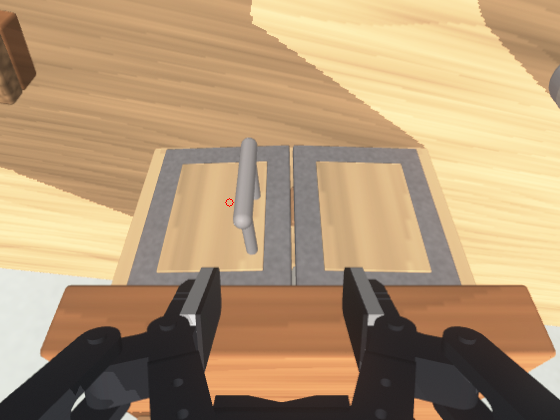

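The wrist view shows the bar from (248,143) to (243,220) on the lead panel, right of the predicted circle at (230,202). By wrist depth its axis is near (0.553, 0.051). I'll move closer and measure again.

```bash
python3 - <<'E'
from h import *
g=np.array([.5535,.051,.148]); plan(g+zt*(.019-.09))
E
```

```text
t 3.8 rot [0.08 0.04 0.19] off cm (target frame) [-0.2  -2.72  5.31] (cur frame) [-0.19 -2.72  5.31] F [-0.4  0.8 -0.1] eef [0.4798 0.0617 0.251 ]
```

drive_tool(offset=[[0,-0.6,1],[0,-0.6,1],[0,-0.6,1],[0,-0.6,1],[0,-0.6,0.5],[0,0,0],[0,0,0],[0,0,0]], rot=[[0,0,0],[0,0,0],[0,0,0],[0,0,0],[0,0,0],[0,0,0],[0,0,0],[0,0,0]])

```text
t: 4.6
eef_pos: [0.5111, 0.0385, 0.2141]
tcp_rot: [[-0.815, -0.231, 0.532], [-0.194, 0.973, 0.125], [-0.546, -0.001, -0.838]]
contact_force: [-0.3, -0.2, -0.2]
opening: 0.0508
gripper_force: 0.0
```

```bash
cat > m.py <<'E'
from h import *
import sys
im,d=optics.get_image("wrist")
l=nets.silhouettes("wrist","pull")
m=l[0]["pixels"]&(d>0); v,u=np.nonzero(m); q=pt("wrist",np.c_[u,v],d[m])
g=[]
for z in np.arange(.09,.171,.02):
    c=(abs(q[:,2]-z)<.01)&(q[:,0]<np.percentile(q[:,0],3)+.02)
    if c.sum()>20:
        a=q[c]@cy; b=q[c]@cx; print(z.round(2),c.sum(),"lat",np.percentile(a,[1,50,99]).round(4),"front",np.percentile(b,[2,50]).round(4))
E
python3 - <<'E'
from m import *
g=np.array([.5535,.047,.148]); print("cy,cx of g",g@cy,g@cx); plan(g+zt*.019)
E
```

```text
0.09 299 lat [-0.0901 -0.0834 -0.077 ] front [0.5456 0.5471]
0.11 412 lat [-0.09   -0.0832 -0.0763] front [0.5454 0.5471]
0.13 478 lat [-0.0899 -0.0829 -0.0764] front [0.5454 0.5472]
0.15 570 lat [-0.09   -0.0832 -0.0764] front [0.5453 0.547 ]
0.17 487 lat [-0.0897 -0.0831 -0.0765] front [0.5454 0.5483]
cy,cx of g -0.07967462820418383 0.5497483093384873
t 4.7 rot [0.06 0.14 0.22] off cm (target frame) [-0.01 -0.09  9.8 ] (cur frame) [ 0.01 -0.1   9.8 ] F [-0.4 -0.1 -0.7] eef [0.5113 0.0381 0.2142]
```

drive_tool(offset=[[-0.25,-0.45,0.5],[0,0,1.5],[0,0,2],[0,0,2],[0,0,2],[0,0,1.4],[0,0,0.5],[0,0,0]], rot=[[0,0,0],[0,0,0],[0,0,0],[0,0,0],[0,0,0],[0,0,0],[0,0,0],[0,0,0]])

```text
t: 5.5
eef_pos: [0.5671, 0.0457, 0.1315]
tcp_rot: [[-0.816, -0.229, 0.531], [-0.192, 0.973, 0.124], [-0.545, -0.001, -0.838]]
contact_force: [-0.3, 0.5, 0.2]
opening: 0.0515
gripper_force: 0.0
```

drive_tool(offset=[[0,0,0],[0,0,0],[0,0,0],[0,0,0],[0,0,0],[0,0,0],[0,0,0],[0,0,0]], rot=[[0,0,0],[0,0,0],[0,0,0],[0,0,0],[0,0,0],[0,0,0],[0,0,0],[0,0,0]], jaw=0, grip_force=30)

```text
t: 6.3
eef_pos: [0.5672, 0.0462, 0.1332]
tcp_rot: [[-0.815, -0.23, 0.533], [-0.193, 0.973, 0.125], [-0.547, -0.001, -0.837]]
contact_force: [-4.8, 1.5, 5.8]
opening: 0.0134
gripper_force: 29.5
```

```bash
python3 - <<'E'
from h import *
s=r.read_state(); c=np.array(s["eef_pos"])-.019*np.array(s["tcp_rot"])[:,2]
print(c, (c-O)@cx,(c-O)@cy)
im,d=optics.get_image("wrist"); cv2.imwrite("pics/c.png",im[...,::-1])
plan(pull(.3)+zt*.019)
E
```

```text
[0.55708103 0.04383544 0.14909583] -0.07347838762385694 -0.03594604741073259
t 6.35 rot [0.07 0.16 0.17] off cm (target frame) [ 2.27 -1.26 -1.34] (cur frame) [ 2.27 -1.25 -1.35] F [-4.6  0.9  6. ] eef [0.5672 0.0462 0.1332]
```

View pics/c.png

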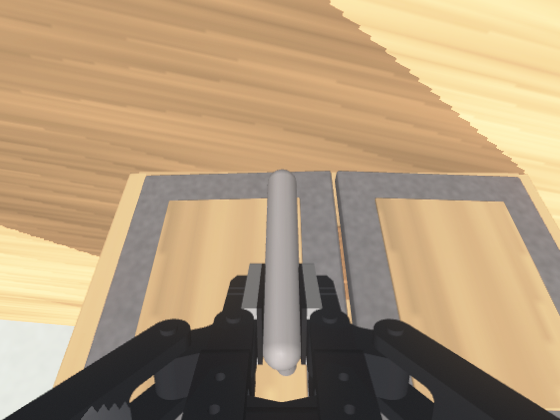

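The bar sits between both pads (centred around column 282), so the grip is good. Next are the arc deltas.

```bash
python3 - <<'E'
from h import *
ts=[.015,.05,.1,.15,.2,.25,.3,.35,.4]+list(np.arange(.45,1.41,.05))
p=[pull(t) for t in ts]
for i in range(1,len(ts)): print(round(ts[i],3),(RT.T@(p[i]-p[i-1])*100).round(2),(RT.T@(p[i]-p[0])*100).round(2))
E
```

```text
0.05 [ 0.3  -0.23 -0.2 ] [ 0.3  -0.23 -0.2 ]
0.1 [ 0.42 -0.29 -0.27] [ 0.72 -0.53 -0.47]
0.15 [ 0.4  -0.25 -0.26] [ 1.12 -0.77 -0.73]
0.2 [ 0.38 -0.2  -0.25] [ 1.5  -0.98 -0.97]
0.25 [ 0.36 -0.16 -0.23] [ 1.86 -1.13 -1.21]
0.3 [ 0.34 -0.11 -0.22] [ 2.2  -1.24 -1.43]
0.35 [ 0.32 -0.06 -0.21] [ 2.52 -1.3  -1.64]
0.4 [ 0.3  -0.01 -0.19] [ 2.82 -1.32 -1.83]
0.45 [ 0.28  0.03 -0.18] [ 3.1  -1.28 -2.01]
0.5 [ 0.25  0.08 -0.16] [ 3.35 -1.2  -2.18]
0.55 [ 0.23  0.13 -0.15] [ 3.58 -1.08 -2.33]
0.6 [ 0.21  0.17 -0.13] [ 3.79 -0.9  -2.46]
0.65 [ 0.18  0.22 -0.12] [ 3.97 -0.68 -2.58]
0.7 [ 0.16  0.27 -0.1 ] [ 4.12 -0.42 -2.68]
0.75 [ 0.13  0.31 -0.08] [ 4.25 -0.11 -2.76]
0.8 [ 0.1   0.36 -0.07] [ 4.35  0.25 -2.83]
0.85 [ 0.08  0.4  -0.05] [ 4.43  0.65 -2.88]
0.9 [ 0.05  0.44 -0.03] [ 4.48  1.09 -2.91]
0.95 [ 0.02  0.48 -0.02] [ 4.51  1.57 -2.93]
1.0 [-0.    0.52  0.  ] [ 4.5   2.09 -2.92]
1.05 [-0.03  0.56  0.02] [ 4.47  2.65 -2.9 ]
1.1 [-0.06  0.6   0.04] [ 4.42  3.25 -2.87]
1.15 [-0.08  0.63  0.05] [ 4.33  3.89 -2.81]
1.2 [-0.11  0.67  0.07] [ 4.23  4.55 -2.74]
1.25 [-0.13  0.7   0.09] [ 4.09  5.26 -2.66]
1.3 [-0.16  0.73  0.1 ] [ 3.93  5.99 -2.55]
1.35 [-0.19  0.76  0.12] [ 3.74  6.75 -2.43]
1.4 [-0.21  0.79  0.14] [ 3.53  7.54 -2.3 ]
```

drive_tool(offset=[[0.3,-0.23,-0.2],[0.42,-0.29,-0.27],[0.4,-0.25,-0.26],[0.38,-0.2,-0.25],[0.36,-0.16,-0.23],[0.34,-0.11,-0.22],[0.32,-0.06,-0.21],[0,0,0]], rot=[[0,0,0],[0,0,0],[0,0,0],[0,0,0],[0,0,0],[0,0,0],[0,0,0],[0,0,0]])

```text
t: 7.15
eef_pos: [0.5405, 0.0284, 0.1331]
tcp_rot: [[-0.815, -0.232, 0.531], [-0.193, 0.973, 0.129], [-0.546, 0.003, -0.838]]
contact_force: [-2.4, 9.3, 6.3]
opening: 0.0128
gripper_force: 30.1
```

```bash
cat >> h.py <<'E'
def where():
    s=r.read_state(); Rm=np.array(s["tcp_rot"]); c=np.array(s["eef_pos"])-.019*Rm[:,2]
    a=np.linspace(0,1.5,3001); P=np.array([pull(t) for t in a]); e=np.hypot(*(P-c)[:,:2].T); i=e.argmin()
    f=np.array(s["contact_force"]); print("t",round(s["t"],2),"theta",round(a[i],4),"res mm",round(e[i]*1e3,2),"z",c[2].round(4),"cup mm",(1e3*(c-O)@cx).round(1),(1e3*(c-O)@cy).round(1),"F cx,cy,z",(f@cx).round(1),(f@cy).round(1),f[2].round(1),"op",round(s["opening"],4))
E
python3 -c "
from h import *
where()"
```

```text
t 7.15 theta 0.346 res mm 1.7 z 0.149 cup mm -103.5 -47.4 F cx,cy,z -0.2 9.6 6.3 op 0.0128
```

drive_tool(offset=[[0.3,0,-0.19],[0.28,0.04,-0.18],[0.25,0.09,-0.16],[0.23,0.14,-0.15],[0.21,0.19,-0.13],[0.18,0.22,-0.12],[0.16,0.27,-0.1],[0,0,0]], rot=[[0,0,0],[0,0,0],[0,0,0],[0,0,0],[0,0,0],[0,0,0],[0,0,0],[0,0,0]])

```text
t: 7.95
eef_pos: [0.5219, 0.0296, 0.1333]
tcp_rot: [[-0.813, -0.227, 0.536], [-0.192, 0.974, 0.12], [-0.549, -0.005, -0.836]]
contact_force: [4.9, -3.0, -3.2]
opening: 0.0131
gripper_force: 29.7
```

```bash
python3 -c "
from h import *
where()"
```

```text
t 7.95 theta 0.6685 res mm 0.25 z 0.1492 cup mm -121.4 -41.8 F cx,cy,z 4.1 -4.0 -3.2 op 0.0131
```

drive_tool(offset=[[0.13,0.31,-0.08],[0.1,0.36,-0.07],[0.08,0.4,-0.05],[0.05,0.44,-0.03],[0.02,0.48,-0.02],[0,0.4,0],[0,0,0],[0,0,0]], rot=[[0,0,0],[0,0,0],[0,0,0],[0,0,0],[0,0,0],[0,0,0],[0,0,0],[0,0,0]])

```text
t: 8.75
eef_pos: [0.5113, 0.052, 0.1332]
tcp_rot: [[-0.813, -0.228, 0.535], [-0.193, 0.974, 0.122], [-0.549, -0.004, -0.836]]
contact_force: [-4.1, -6.2, 6.8]
opening: 0.0128
gripper_force: 33.6
```

```bash
python3 -c "
from h import *
where(); im,d=optics.get_image('side'); cv2.imwrite('pics/d.png',cv2.resize(im[110:270,190:400,::-1],None,fx=3,fy=3)); where()"
```

```text
t 8.75 theta 0.9775 res mm 0.64 z 0.1491 cup mm -126.7 -17.5 F cx,cy,z -5.4 -5.1 6.8 op 0.0128
t 8.8 theta 0.9775 res mm 0.62 z 0.1491 cup mm -126.7 -17.6 F cx,cy,z -4.3 -4.4 6.7 op 0.0132
```

View pics/d.png

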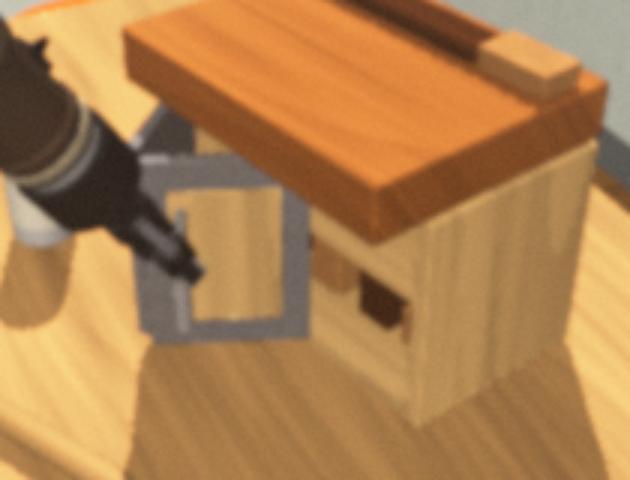

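Both panels fold cleanly in the side view, with the lead panel around (230,250) and the handle held near (190,265). I'll creep from here.

drive_tool(offset=[[0,0.1,0],[0,0.1,0],[0,0.1,0],[-0.01,0.1,0],[-0.01,0.1,0.01],[-0.01,0.1,0.01],[0,0,0],[0,0,0]], rot=[[0,0,0],[0,0,0],[0,0,0],[0,0,0],[0,0,0],[0,0,0],[0,0,0],[0,0,0]])

```text
t: 9.6
eef_pos: [0.5104, 0.0585, 0.1333]
tcp_rot: [[-0.814, -0.228, 0.535], [-0.192, 0.974, 0.123], [-0.549, -0.003, -0.836]]
contact_force: [-2.2, -3.5, 5.9]
opening: 0.0133
gripper_force: 33.9
```

```bash
python3 -c "
from h import *
where()"
```

```text
t 9.6 theta 1.0375 res mm 0.93 z 0.1491 cup mm -126.1 -11.1 F cx,cy,z -2.9 -2.9 5.9 op 0.0133
```

drive_tool(offset=[[0,0.06,0],[-0.01,0.06,0],[0,0.06,0.01],[-0.01,0.06,0],[0,0.06,0.01],[-0.01,0.06,0],[0,0,0],[0,0,0]], rot=[[0,0,0],[0,0,0],[0,0,0],[0,0,0],[0,0,0],[0,0,0],[0,0,0],[0,0,0]])

```text
t: 10.4
eef_pos: [0.5099, 0.0623, 0.1332]
tcp_rot: [[-0.814, -0.228, 0.535], [-0.193, 0.974, 0.123], [-0.549, -0.003, -0.836]]
contact_force: [-1.5, -3.5, 5.9]
opening: 0.0133
gripper_force: 34.0
```

drive_tool(offset=[[0,0.06,0],[-0.01,0.06,0],[0,0.06,0.01],[-0.01,0.06,0],[0,0.06,0.01],[-0.01,0.06,0],[0,0,0],[0,0,0]], rot=[[0,0,0],[0,0,0],[0,0,0],[0,0,0],[0,0,0],[0,0,0],[0,0,0],[0,0,0]])

```text
t: 11.2
eef_pos: [0.5096, 0.0661, 0.1332]
tcp_rot: [[-0.814, -0.229, 0.535], [-0.193, 0.973, 0.123], [-0.549, -0.003, -0.836]]
contact_force: [0.7, -3.6, 5.7]
opening: 0.0132
gripper_force: 34.0
```

drive_tool(offset=[[-0.01,0.06,0.01],[-0.01,0.06,0],[0,0.06,0.01],[-0.01,0.06,0],[0,0.06,0.01],[-0.01,0.06,0],[0,0,0],[0,0,0]], rot=[[0,0,0],[0,0,0],[0,0,0],[0,0,0],[0,0,0],[0,0,0],[0,0,0],[0,0,0]])

```text
t: 12.0
eef_pos: [0.5093, 0.0697, 0.1332]
tcp_rot: [[-0.814, -0.229, 0.535], [-0.193, 0.973, 0.123], [-0.549, -0.003, -0.836]]
contact_force: [3.3, -3.1, 5.1]
opening: 0.0132
gripper_force: 34.0
```

```bash
python3 -c "
from h import *
where()"
```

```text
t 12.0 theta 1.1305 res mm 1.15 z 0.1491 cup mm -124.5 0.1 F cx,cy,z 2.5 -3.7 5.1 op 0.0132
```

drive_tool(offset=[[-0.01,0.06,0.01],[-0.01,0.06,0.01],[-0.01,0.06,0.01],[-0.01,0.06,0],[-0.01,0.06,0.01],[-0.01,0.06,0],[0,0,0],[0,0,0]], rot=[[0,0,0],[0,0,0],[0,0,0],[0,0,0],[0,0,0],[0,0,0],[0,0,0],[0,0,0]])

```text
t: 12.8
eef_pos: [0.5094, 0.0735, 0.1333]
tcp_rot: [[-0.813, -0.228, 0.535], [-0.192, 0.974, 0.123], [-0.549, -0.002, -0.836]]
contact_force: [4.2, -2.7, 4.1]
opening: 0.013
gripper_force: 33.8
```

drive_tool(offset=[[-0.02,0.06,0.01],[-0.01,0.06,0.01],[-0.02,0.06,0.01],[-0.01,0.06,0.01],[-0.01,0.06,0.01],[-0.01,0.06,0],[0,0,0],[0,0,0]], rot=[[0,0,0],[0,0,0],[0,0,0],[0,0,0],[0,0,0],[0,0,0],[0,0,0],[0,0,0]])

```text
t: 13.6
eef_pos: [0.5093, 0.0773, 0.1332]
tcp_rot: [[-0.814, -0.228, 0.535], [-0.192, 0.974, 0.124], [-0.549, -0.002, -0.836]]
contact_force: [3.9, -3.8, 3.8]
opening: 0.0132
gripper_force: 34.0
```

drive_tool(offset=[[-0.02,0.06,0.01],[-0.01,0.06,0.01],[-0.02,0.06,0.01],[-0.01,0.06,0.01],[-0.01,0.06,0.01],[-0.01,0.06,0],[0,0,0],[0,0,0]], rot=[[0,0,0],[0,0,0],[0,0,0],[0,0,0],[0,0,0],[0,0,0],[0,0,0],[0,0,0]])

```text
t: 14.4
eef_pos: [0.5094, 0.081, 0.1332]
tcp_rot: [[-0.814, -0.229, 0.535], [-0.192, 0.974, 0.124], [-0.549, -0.002, -0.836]]
contact_force: [3.5, -3.1, 4.9]
opening: 0.0131
gripper_force: 34.1
```

drive_tool(offset=[[-0.02,0.06,0.01],[-0.01,0.06,0.01],[-0.02,0.06,0.01],[-0.01,0.06,0.01],[-0.02,0.06,0.01],[-0.01,0.06,0],[0,0,0],[0,0,0]], rot=[[0,0,0],[0,0,0],[0,0,0],[0,0,0],[0,0,0],[0,0,0],[0,0,0],[0,0,0]])

```text
t: 15.2
eef_pos: [0.5095, 0.0848, 0.1332]
tcp_rot: [[-0.814, -0.229, 0.534], [-0.193, 0.973, 0.124], [-0.549, -0.002, -0.836]]
contact_force: [4.9, -2.8, 4.6]
opening: 0.0128
gripper_force: 34.2
```

```bash
python3 -c "
from h import *
where()"
```

```text
t 15.2 theta 1.2405 res mm 1.75 z 0.1491 cup mm -121.0 14.7 F cx,cy,z 4.2 -3.9 4.6 op 0.0128
```

drive_tool(offset=[[-0.02,0.06,0.01],[-0.01,0.06,0.01],[-0.02,0.06,0.01],[-0.02,0.06,0.01],[-0.02,0.06,0.01],[-0.01,0.06,0.01],[0,0,0],[0,0,0]], rot=[[0,0,0],[0,0,0],[0,0,0],[0,0,0],[0,0,0],[0,0,0],[0,0,0],[0,0,0]])

```text
t: 16.0
eef_pos: [0.5097, 0.0886, 0.1332]
tcp_rot: [[-0.814, -0.229, 0.534], [-0.193, 0.973, 0.124], [-0.548, -0.002, -0.836]]
contact_force: [4.3, -3.3, 5.8]
opening: 0.0129
gripper_force: 34.4
```

drive_tool(offset=[[-0.02,0.06,0.01],[-0.01,0.06,0.01],[-0.02,0.06,0.01],[-0.02,0.06,0.01],[-0.02,0.06,0.01],[-0.01,0.06,0.01],[0,0,0],[0,0,0]], rot=[[0,0,0],[0,0,0],[0,0,0],[0,0,0],[0,0,0],[0,0,0],[0,0,0],[0,0,0]])

```text
t: 16.8
eef_pos: [0.51, 0.0908, 0.1332]
tcp_rot: [[-0.813, -0.227, 0.536], [-0.192, 0.974, 0.121], [-0.549, -0.004, -0.836]]
contact_force: [-1.3, -12.7, 9.9]
opening: 0.0128
gripper_force: 35.5
```

Contact felt: about 9 N more on the handle, and the travel fell short. I'll push slightly on.

drive_tool(offset=[[-0.02,0.05,0.01],[-0.01,0.05,0.01],[-0.01,0.05,0.01],[-0.01,0.05,0],[0,0,0],[0,0,0],[0,0,0],[0,0,0]], rot=[[0,0,0],[0,0,0],[0,0,0],[0,0,0],[0,0,0],[0,0,0],[0,0,0],[0,0,0]])

```text
t: 17.6
eef_pos: [0.5102, 0.0928, 0.1332]
tcp_rot: [[-0.813, -0.227, 0.536], [-0.192, 0.974, 0.121], [-0.549, -0.004, -0.836]]
contact_force: [-1.1, -12.8, 9.6]
opening: 0.0133
gripper_force: 35.4
```

```bash
python3 -c "
from h import *
where()"
```

```text
t 17.6 theta 1.2945 res mm 2.22 z 0.1491 cup mm -118.5 22.4 F cx,cy,z -4.0 -12.2 9.6 op 0.0133
```

The force stays constant while the handle moved another 2 mm, so the stop is sliding, about 4–8 mm so far. I'll relieve the push and release.

drive_tool(offset=[[0,-0.06,0],[0,-0.06,0],[0,0,0],[0,0,0],[0,0,0],[0,0,0],[0,0,0],[0,0,0]], rot=[[0,0,0],[0,0,0],[0,0,0],[0,0,0],[0,0,0],[0,0,0],[0,0,0],[0,0,0]])

```text
t: 18.4
eef_pos: [0.5101, 0.0927, 0.1332]
tcp_rot: [[-0.814, -0.228, 0.534], [-0.192, 0.974, 0.123], [-0.548, -0.003, -0.836]]
contact_force: [0.0, -6.9, 8.4]
opening: 0.0131
gripper_force: 35.1
```

drive_tool(offset=[[0,0,0],[0,0,0],[0,0,0],[0,0,0],[0,0,0],[0,0,0],[0,0,0],[0,0,0]], rot=[[0,0,0],[0,0,0],[0,0,0],[0,0,0],[0,0,0],[0,0,0],[0,0,0],[0,0,0]], jaw=42)

```text
t: 19.2
eef_pos: [0.5091, 0.0934, 0.1322]
tcp_rot: [[-0.815, -0.229, 0.532], [-0.193, 0.973, 0.124], [-0.546, -0.001, -0.838]]
contact_force: [0.2, -1.1, 1.0]
opening: 0.036
gripper_force: 0.0
```

```bash
python3 -c "
from h import *
where(); im,d=optics.get_image('wrist'); cv2.imwrite('pics/e.png',im[...,::-1])"
```

```text
t 19.2 theta 1.298 res mm 1.17 z 0.1481 cup mm -119.4 23.2 F cx,cy,z -0.1 -1.1 1.0 op 0.036
```

View pics/e.png

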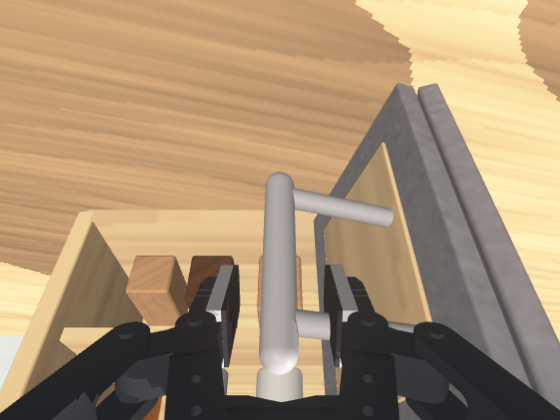

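The jaws are open around the bar (280,270), and the upper leg (320,323) passes behind the right finger. I'll retreat horizontally towards cupboard -x.

drive_tool(offset=[[0.2,0,-0.13],[0.4,0,-0.26],[0.6,0,-0.39],[0.8,0,-0.52],[1,0,-0.65],[1.2,0,-0.78],[1.2,0,-0.78],[0,0,0]], rot=[[0,0,0],[0,0,0],[0,0,0],[0,0,0],[0,0,0],[0,0,0],[0,0,0],[0,0,0]])

```text
t: 20.05
eef_pos: [0.4434, 0.0785, 0.1309]
tcp_rot: [[-0.817, -0.229, 0.53], [-0.192, 0.973, 0.125], [-0.544, -0.0, -0.839]]
contact_force: [0.4, 0.7, 0.8]
opening: 0.0359
gripper_force: 0.0
```

```bash
python3 - <<'E'
from h import *
s=r.read_state(); print(s["contact_force"],s["eef_pos"])
im,d=optics.get_image("wrist"); cv2.imwrite("pics/f.png",im[...,::-1])
l=nets.silhouettes("wrist","pull")
if l:
    m=l[0]["pixels"]&(d>0); v,u=np.nonzero(m); q=pt("wrist",np.c_[u,v],d[m])
    b=(q-O)@cx; c=(abs(q[:,2]-.12)<.02)&(b<np.percentile(b,3)+.01)
    print("bar front cup x, y",np.percentile(b[c],[2,50]),np.percentile((q[c]-O)@cy,[2,50,98]))
E
```

```text
[0.35060895 0.65482017 0.83844189] [0.44342508 0.07849686 0.13092534]
bar front cup x, y [-0.12384352 -0.12176802] [0.01540603 0.02217442 0.02873466]
```

View pics/f.png

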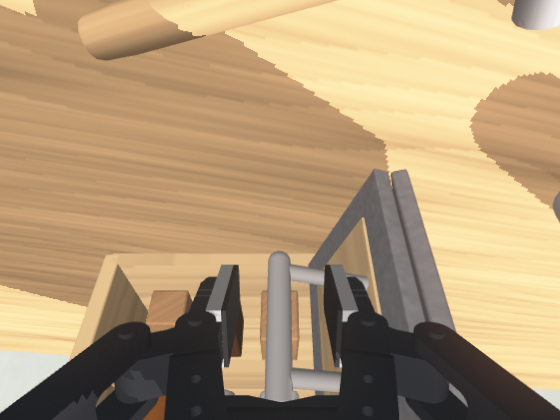

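The door stayed where I left it: bar at cupboard y of about 22 mm, unchanged since release. The hand is clear of the bar, with near-zero force.

```bash
python3 -c "
from h import *
print(r.sign_off())"
```

```text
the job is handed in; nothing more can be done
None
```

The job is handed in: the door is folded open to about 1.29 rad against the stop, which I estimate was pushed 4–8 mm (its travel can't be read directly). I let go, the hand is clear, and the door stayed put; I kept clear of the hammer, tin and rest throughout but did not re-measure them at the end.

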